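# Reset the stay of the radio case's vent

### The job

The vent flap on the front of the grey radio case is swinging loose, its steel stay dropped over the pin only by the long slot. Lift the stay off the pin by its black knob, swing the vent further open, and drop the yellow-ringed hole over the pin so that the stay lies flat and fully home on the brass disc; feel for the pin gently, never force the stay down on it, let go, and leave the other things on the desk where they are.

Things in the scene. Friction and masses are not known exactly. Their poses are not given: they have to be found in the camera images.
- case: Grey ventilated metal radio case, 240 (x) x 260 (y) x 100 mm high, standing fixed on the desk. Origin at the centre of its underside; its front, with the white vent flap, faces its own -x. Its top is clear above the stay; x, y of its frame are level.
- disc (a point): Centre of the top face of a brass disc (34 mm diameter, 3 mm thick) fixed on the case's top, 103 mm above the desk; at (-86, -29) mm in the case frame. The upright steel pin (8 mm diameter, 9 mm high, flat head with a 1 mm bevel) stands on this disc OFF CENTRE: its axis is 6 mm from this point, in a direction that differs each time, is not reported, and does not change when the stay is moved. Its head is 9 mm above the disc.
- hinge (a point): A point on the vertical hinge axis of the vent flap, at stay height, at (-128, 115) mm in the case frame.
- vent (a joint): Opening angle of the vent flap (white louvred plate, 240 mm wide, 90 mm high, below the stay) in rad: 0 shut along the case's front, growing as its free end (towards the case's -y) swings out in front of the case (-x) about the hinge. Stiff enough to stay where it is left (about 1.6 N at the stay's pivot). The stay's pivot lies 160 mm from the hinge axis. About 0.27 at the start, 0.65 to 0.8 with the ringed hole on the pin.
- pivot (a point): The stay's pivot on the upper edge of the vent flap, at the stay's underside. The stay turns freely here, both sideways (vertical axis) and upwards (it lifts by its far end; its weight lets it fall).
- slot (a point): Centre, at the underside of the stay, of the long slot (37 mm along the stay, 27 mm across) that is over the pin at the start. It is 85 mm from the pivot. The stay is a flat steel strip 238 x 40 x 5 mm, 0.25 kg, from the pivot on the flap back over the case's top. The point's x axis runs along the stay from pivot to knob, z up from the stay.
- near_hole (a point): Centre, at the underside, of the plain round hole (10.5 mm diameter) 125 mm from the pivot. Not the one wanted.
- ringed_hole (a point): Centre, at the underside, of the yellow-ringed round hole (10.5 mm diameter) 155 mm from the pivot: the one wanted over the pin. Axes as for the slot. When the stay lies home this point is within 1 mm of the disc's height; when the stay rests on the pin's head it is 9 mm higher.
- knob (a point): Grip point on the upright black round knob (18 mm diameter, its top 51 mm above the stay's underside) 200 mm from the pivot on the stay's centre line; the point is on the knob's axis 35 mm above the stay's underside. Axes as for the slot.
- pin_seat: The brass disc with the pin that stands on it: what must not be pressed hard. Origin at the centre of the disc's underside, on the case's top, 100 mm above the desk; its axes are the case's and tell nothing of the pin's direction.
- mic: Black hand microphone lying on the desk, 60 x 95 x 34 mm, origin under its centre. Leave alone.
- mug: Blue mug, 80 mm wide, 90 mm high, origin under its centre. Leave alone.
- spray: White bottle with blue cap, 40 mm wide, 150 mm high, origin under its centre. Leave alone.
- handheld: Black handheld radio standing upright, 58 x 32 x 110 mm plus a stub aerial to 180 mm, origin under its centre. Leave alone.
- driver: Orange-handled screwdriver lying on the desk. Leave alone.
- tape: Roll of pale tape, 52 mm wide, 18 mm high, lying on the case's top near its far left corner, origin under its centre. Leave alone.
- tin: Small round aluminium tin, 44 mm wide, 20 mm high, on the case's top near its far right corner, origin under its centre. Leave alone.

How it is judged:
On the way, in this order (a step that is already met when the one before it is completed fails the run):
1. the stay is lifted off the pin: the slot's centre is more than 12 mm above the disc (z of slot in the frame of disc above 0.012 m), for 0.1 s.
2. with the stay off the pin, the vent flap is swung further open, past 0.45 rad (value of joint vent above 0.45 rad and z of ringed_hole in the frame of disc above 0.006 m), for 0.1 s.
At the end, for the whole second after the job is handed in: The stay lies flat on the brass disc (ringed hole within 3 mm of the disc's height) with the pin standing in the yellow-ringed hole (hole centre within 9 mm of the disc's centre, which only that hole over the pin allows while the stay lies flat), vent flap at rest (z of ringed_hole in the frame of disc between -0.003 and 0.003 m and horizontal distance between ringed_hole and disc below 0.009 m and z of knob in the frame of disc below 0.04 m and velocity of joint vent between -0.05 and 0.05 rad/s); the robot touches nothing.
It fails at once if the stay is pressed or dragged on the pin or disc with more than 35 N (contact force between stay and pin_seat above 35 N).
It fails at once if one of the other things on the desk or on the case is moved more than 20 mm (distance of any of mic, mug, spray, handheld, driver, tape, tin from where it was at the start of the episode above 0.02 m).
It also fails if it takes over 51 s, if anything falls off the work surface, if the arm or the gripper's body presses on something with over 40 N, if the wrist force passes 120 N, or if a joint passes its speed limit or range.

### The arm

A 7-joint arm with a two-finger parallel gripper is mounted at the origin on the work surface. World frame = base frame: x ahead of the robot, y to its left, z up, the work surface at z = 0. Lengths are in m, angles in rad, forces in N, time in s.
With the tool pointing down it reaches from about 0.4 to 0.85 m from the base axis. Payload 10.4 kg.
Tool frame: the origin (TCP) lies midway between the tips of the shut fingers; the grasp point (between the pads) lies 19 mm behind it; z points along the fingers, y is the line along which they close (so a half turn about z gives the same grasp; the last joint's range is limited). The gripper opens to 85 mm and grips with 20 to 120 N. Pads are 22 mm wide; open, the fingers measure 114 mm over their backs; the gripper's body (76 mm by 85 mm) begins 54 mm behind the grasp point. The pads swing forward as they close: fully open they stand 13 mm farther back than shut.
Start: joints at [1.081, 0.332, -0.065, 1.46, 0.022, 1.35, -0.088], TCP at [0.281, -0.558, 0.231] pointing down, gripper open.
Joint ranges: [-2.6, 2.6], [-0.5, 2.12], [-1.47, 1.34], [0.16, 2.42], [-1.27, 4.41], [0.06, 2.06], [-2.6, 2.6]. Speed limits (rad/s): [2.22, 2.22, 2.79, 2.79, 3.14, 3.14, 3.14].

### API

Orientations are given as a unit quaternion [x, y, z, w].
In Python, from workcell import get_obs, camera, camera_params, hand_in gives the robot as it stands.
- The arm moves only by the tool carry_out, never from a script. Its argument "commands" is a list that holds one entry, the list of rows, each a list of 6 numbers: the shift along the tool's x, y, z in units of 40 mm (1.0 is 40 mm), then the turn, a rotation vector about the tool's x, y, z in units of 6 degrees (1.0 is 6 degrees). In form: [[[x, y, z, ax, ay, az], ...]]. A call has 1 to 20 rows; each row shifts and turns the commanded pose from where the row before left it, along the tool's axes as they then stand; what a row does not reach is not made up. A row lasts 1/12 s, in which the tool goes at most 41.7 mm and 7.16 degrees, less where a joint would pass 70% of its speed; a pose out of reach is approached as far as the arm can. A call is refused whole if a number of a shift passes 1 or a number of a turn 1, either way. A call with a gripper value outside its range is refused whole. "hand" is the closure, from -1 (fully open) to 1 (shut), set as the call begins (left out, the last holds). The fingers move at their own pace and stop on an object; "force" is the grip in N (left out, the last holds). Time passes only in rows, so rows that do not move let the fingers close. It gives the time, the measured TCP pose, the force, the opening and the grip force at its end, in the units of the state.
- get_obs(): the state, without advancing time (a new reading comes with each control period).
- camera(name): name is "scene" or "top" or "wrist"; returns the picture (480x640x3 uint8, red, green, blue); there is no depth.
- camera_params(name): a dict with "mtx" (3x3 intrinsics, pixels), "R" (3x3) and "t" (3): a world point X has camera coordinates R X + t. Camera axes: x right, y down, z forward; pixel columns grow to the right and rows downward; lengths in m; the calibration is good to about 2 mm. A picture is of the moment at which its call begins: read the wrist's pose just before it. camera_params takes no time and is no camera call; for the wrist camera it gives the pose at the moment of the call.
- hand_in(): hands the job in; it is judged then, once.
The state is a dict: "clock": time; "joint_pos": joint angles; "joint_velocities": joint speeds; "tau": joint torques, N m; "position": TCP position; "ee_rot": TCP orientation; "ft_force": force on the tool from outside, world axes, zero at the start; "torque": the same for the moment, N m; "grip_width": opening from 0.0 (shut) to 1.0 (fully open); "grasp_force": force on a finger pad.
Only numpy, scipy, OpenCV 4.12 (cv2) and the standard library are available. Lean on these libraries where they do the work, as an engineer would, in place of code of your own. Each camera call takes 0.05 s, during which the arm holds its last target. There are 200 camera calls.

## Working session

There is one attempt and no reset: what is moved stays moved. The work goes in short steps, Python scripts to look and compute and a tool call to move; the robot and the scene stay as the last step left them, time stands still between calls to the robot, and variables do not carry over. Pictures are saved under pics/ and viewed, at most 12 in all, crops included, and the job is handed in when it is done.

Besides the shell and the picture viewer there is one more tool, called after "Emit:" as name(argument=value, ...), one argument or row to a line, values as JSON. carry_out: Moves the arm, as the interface text tells. Its arguments: {"type":"object","properties":{"commands":{"type":"array"},"hand":{"type":"number"},"force":{"type":"number"}},"required":["commands"]}

```bash
mkdir -p pics
python3 - <<'E'
from workcell import *
import cv2,numpy as np
o=get_obs();print(o['clock'],o['position'],o['ee_rot'],o['ft_force'])
for n in ['top','scene']:
    cv2.imwrite(f'pics/{n}0.png',camera(n)[:,:,::-1]);p=camera_params(n);print(n,np.round(p['mtx'],1).tolist(),np.round(p['R'],3).tolist(),np.round(p['t'],3).tolist())
E
```

```text
0.0 [ 0.28110267 -0.55781918  0.23053567] [ 9.72882286e-01  2.31299776e-01 -1.94110763e-04 -6.58913759e-04] [ 0.48604287 -0.56368564  0.31185724]
top [[619.7, 0.0, 313.7], [0.0, 619.7, 234.0], [0.0, 0.0, 1.0]] [[-0.009, -1.0, 0.002], [-0.996, 0.009, -0.09], [0.09, -0.003, -0.996]] [0.012, 0.512, 1.418]
scene [[535.6, 0.0, 318.9], [0.0, 535.6, 238.6], [0.0, 0.0, 1.0]] [[0.541, 0.841, 0.021], [0.596, -0.366, -0.715], [-0.593, 0.4, -0.699]] [-0.282, -0.243, 1.422]
```

View pics/top0.png

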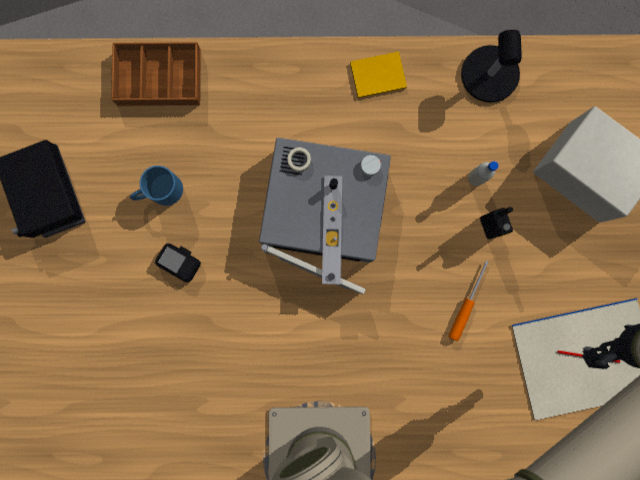

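View pics/scene0.png

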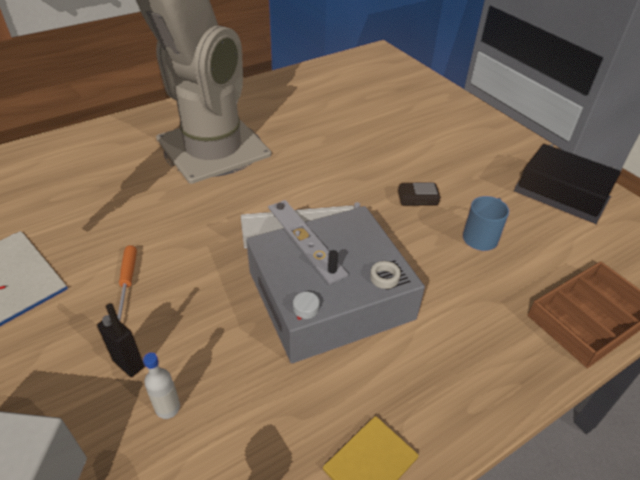

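The top view shows the case's top corners near (277,139), (390,155), (375,260) and (262,246), with the knob at about (333,184) and the pivot at about (331,277). I'll enlarge the case.

```bash
cat > h.py <<'E'
from workcell import *
import cv2,numpy as np
def back(n,uv,z,p=None):
    p=p or camera_params(n);R,t=np.array(p['R']),np.array(p['t'])
    d=R.T@np.linalg.solve(np.array(p['mtx']),[*uv,1]);c=-R.T@t
    return c+d*(z-c[2])/d[2]
def proj(n,X,p=None):
    p=p or camera_params(n);v=np.array(p['mtx'])@(np.array(p['R'])@X+np.array(p['t']));return v[:2]/v[2]
E
python3 - <<'E'
import cv2
i=cv2.imread('pics/top0.png')[125:305,250:400]
cv2.imwrite('pics/c0.png',cv2.resize(i,None,fx=3.3333,fy=3.3333,interpolation=cv2.INTER_CUBIC))
E
```

```text
(no output)
```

View pics/c0.png

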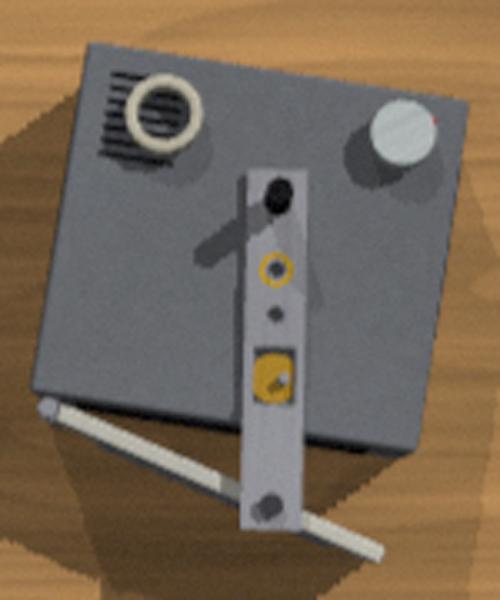

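The crop (scale 3.33, offset 250,125) shows the case corners at (90,43), (468,101), (416,453) and (33,390). The knob top is at (281,188), the ringed hole at (275,269), the slot centre at (274,377), and the pin head in the slot at about (283,379). The pivot is at about (270,506).

```bash
cat >> h.py <<'E'
def case():
    c=[(90,43),(468,101),(416,453),(33,390)]
    W=np.array([back('top',(250+u*.3,125+v*.3),.1)[:2] for u,v in c])
    L=np.array([(.12,.13),(.12,-.13),(-.12,-.13),(-.12,.13)])
    m=W.mean(0);H=L.T@(W-m);a=np.arctan2(H[0,1]-H[1,0],H[0,0]+H[1,1])
    R=np.array([[np.cos(a),-np.sin(a)],[np.sin(a),np.cos(a)]])
    return m,a,R,W-(m+L@R.T)
E
python3 - <<'E'
from h import *
np.set_printoptions(precision=4,suppress=True)
m,a,R,res=case();print('case',m,np.degrees(a),'\n',res)
disc=m+R@[-.086,-.029];hinge=m+R@[-.128,.115];print('disc',disc,'hinge',hinge)
P={}
for k,u,v,z in [('knobtop',281,188,.154),('ring',275,269,.108),('near',276,314,.108),('slot',274,377,.108),('pin',283,379,.112),('pivot',270,506,.115)]:
    P[k]=back('top',(250+u*.3,125+v*.3),z);print(k,P[k][:2])
d=P['ring']-P['slot'];print('stay dir deg',np.degrees(np.arctan2(d[1],d[0])),np.linalg.norm(d))
print('pin rel disc',P['pin'][:2]-disc)
for th in (.27,.65,.7,.75,.8):
  p=m+R@(np.array([-.128,.115])+.16*np.array([-np.sin(th),-np.cos(th)]))
  e=disc-p;print(th,'pivot',p,'disc dist',np.linalg.norm(e),'dir',np.degrees(np.arctan2(e[1],e[0])))
E
```

```text
case [ 0.5834 -0.019 ] -9.521642766749379 
 [[-0.0022 -0.0016]
 [-0.0008  0.0025]
 [ 0.0011  0.0018]
 [ 0.0019 -0.0028]]
disc [ 0.4938 -0.0333] hinge [0.4762 0.1156]
knobtop [ 0.6123 -0.0368]
ring [ 0.5664 -0.0339]
near [ 0.5365 -0.0342]
slot [ 0.495  -0.0324]
pin [ 0.4933 -0.0382]
pivot [ 0.4104 -0.0286]
stay dir deg -1.2068751795930086 0.07142887477325166
pin rel disc [-0.0005 -0.0048]
0.27 pivot [ 0.4086 -0.0294] disc dist 0.08528955155561355 dir -2.650788999814258
0.65 pivot [0.3597 0.006 ] disc dist 0.13982190048755555 dir -16.350995254381086
0.7 pivot [0.3543 0.012 ] disc dist 0.14667773425576683 dir -17.999881184995964
0.75 pivot [0.3493 0.0182] disc dist 0.1534438068382297 dir -19.629548103510913
0.8 pivot [0.3446 0.0247] disc dist 0.16011564787669008 dir -21.242658619750483
```

```bash
cat >> h.py <<'E'
from scipy.spatial.transform import Rotation as Ro
def Rt(yaw,pitch=0):
    c,s=np.cos(np.radians(yaw)),np.sin(np.radians(yaw));cp,sp=np.cos(np.radians(pitch)),np.sin(np.radians(pitch))
    x=np.array([c*cp,s*cp,sp]);z=np.array([c*sp,s*sp,-cp])
    return Ro.from_matrix(np.c_[x,np.cross(z,x),z])
def rows(wps):
    """wps: (grasp xyz, yaw, pitch, nrows), printed as tool-frame rows"""
    o=get_obs();p=np.array(o['position']);R=Ro.from_quat(o['ee_rot']);out=[]
    for g,yaw,pit,n in wps:
        R1=Rt(yaw,pit);p1=np.array(g)+.019*R1.as_matrix()[:,2];p0,R0=p,R;rv=(R0.inv()*R1).as_rotvec()
        for k in range(n):
            q=p0+(p1-p0)*(k+1)/n;Rq=R0*Ro.from_rotvec(rv*(k+1)/n)
            r=np.r_[R.inv().apply(q-p)/.04,np.degrees((R.inv()*Rq).as_rotvec())/6].round(2);out.append((r+0).tolist())
            p=p+R.apply(r[:3]*.04);R=R*Ro.from_rotvec(np.radians(r[3:]*6))
    m=np.abs(out).max(0);print('max',m,len(out))
    print('['+','.join('['+','.join('%g'%v for v in r)+']' for r in out)+']')
E
python3 - <<'E'
from h import *
rows([((.36,-.30,.30),10,0,8),((.59,-.037,.26),-2,0,10)])
print(proj('top',[.5,-.36,.15]),back('top',(497,224),.11),back('top',(485,172),.15))
E
```

```text
max [0.68 0.74 0.16 0.01 0.   0.35] 18
[[0.58,-0.61,-0.16,0,0,0.35],[0.56,-0.63,-0.15,0,0,0.35],[0.54,-0.65,-0.16,0,0,0.35],[0.51,-0.67,-0.16,-0.01,0,0.35],[0.49,-0.69,-0.15,0,0,0.34],[0.46,-0.7,-0.16,0,0,0.35],[0.44,-0.72,-0.16,0,0,0.35],[0.41,-0.74,-0.16,0,0,0.35],[0.68,-0.55,0.1,0,0,0.2],[0.67,-0.56,0.1,0,0,0.2],[0.66,-0.57,0.1,0,0,0.2],[0.64,-0.59,0.1,0,0,0.2],[0.63,-0.6,0.1,0,0,0.2],[0.62,-0.62,0.1,0,0,0.2],[0.61,-0.63,0.1,0,0,0.2],[0.59,-0.64,0.1,0,0,0.2],[0.58,-0.65,0.1,0,0,0.2],[0.57,-0.67,0.1,0,0,0.2]]
[487.20382094 232.71012641] [ 0.52254868 -0.39348974  0.11      ] [ 0.63049288 -0.35976427  0.15      ]
```

Emit:
carry_out(
  commands=[
    [[0.58, -0.61, -0.16, 0, 0, 0.35], [0.56, -0.63, -0.15, 0, 0, 0.35], [0.54, -0.65, -0.16, 0, 0, 0.35], [0.51, -0.67, -0.16, 0, 0, 0.35], [0.49, -0.69, -0.15, 0, 0, 0.35], [0.46, -0.7, -0.16, 0, 0, 0.35], [0.44, -0.72, -0.16, 0, 0, 0.35], [0.41, -0.74, -0.16, 0, 0, 0.35], [0.68, -0.55, 0.1, 0, 0, 0.2], [0.67, -0.56, 0.1, 0, 0, 0.2], [0.66, -0.57, 0.1, 0, 0, 0.2], [0.64, -0.59, 0.1, 0, 0, 0.2], [0.63, -0.6, 0.1, 0, 0, 0.2], [0.62, -0.62, 0.1, 0, 0, 0.2], [0.61, -0.63, 0.1, 0, 0, 0.2], [0.59, -0.64, 0.1, 0, 0, 0.2], [0.58, -0.65, 0.1, 0, 0, 0.2], [0.57, -0.67, 0.1, 0, 0, 0.2], [0, 0, 0, 0, 0, 0], [0, 0, 0, 0, 0, 0]],
  ],
  hand=-0.1,
  force=30,
)

```text
clock: 1.77
position: [0.5909, -0.0351, 0.2406]
ee_rot: [1.0, -0.016, -0.001, -0.001]
ft_force: [-1.3, -1.6, 0.8]
grip_width: 0.552
grasp_force: 0.0
```

Run:
```python
from h import *
o=get_obs();print(o['clock'],o['position'],o['ee_rot'],o['grip_width'],Rt(-2).as_quat())
p=camera_params('wrist');cv2.imwrite('pics/w1.png',camera('wrist')[:,:,::-1]);import pickle;pickle.dump(p,open('w1.pkl','wb'))
```

```text
1.7667 [ 0.59085664 -0.03514338  0.2405625 ] [ 9.99871101e-01 -1.60178726e-02 -8.98249532e-04 -6.34320119e-04] 0.5518992645647508 [ 0.9998477  -0.01745241  0.          0.        ]
```

View pics/w1.png

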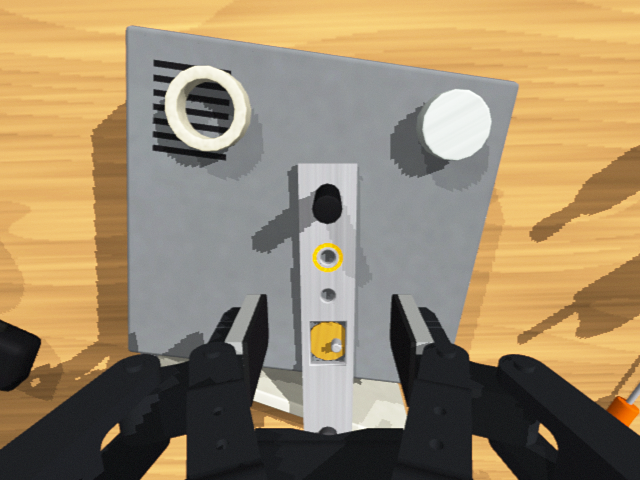

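The wrist view shows the knob from (327,190) to (327,220), the ringed hole at (328,257) and the near hole at (328,295). The slot centre is at (327,341), with the pin head at about (337,345). I'll enlarge the stay.

Run:
```python
from h import *
import pickle
p=pickle.load(open('w1.pkl','rb'))
i=cv2.imread('pics/w1.png')[160:370,270:390];cv2.imwrite('pics/c1.png',cv2.resize(i,None,fx=2.8,fy=2.8,interpolation=cv2.INTER_CUBIC))
R=np.array(p['R']);print('cam',-R.T@p['t'])
for k,u,v,z in [('ring',328,257,.108),('near',328,295,.108),('slot',327,341,.108),('pin',337,345,.112),('c1',128,27,.1),('c2',517,84,.1),('c4',130,352,.1)]: print(k,back('w',(u,v),z,p).round(4))
m,a,Rc,_=case()
for L in ([.12,.13],[.12,-.13],[-.12,.13],[-.086,-.029]): print((m+Rc@L).round(4),proj('w',np.r_[m+Rc@L,.1],p).round())
for z in (.154,.138,.11): print(z,proj('w',[.6115,-.0365,z],p))
```

```text
cam [ 0.66252953 -0.03649791  0.38319659]
ring [ 0.5681 -0.0328  0.108 ]
near [ 0.5384 -0.0318  0.108 ]
slot [ 0.4999 -0.0298  0.108 ]
pin [ 0.4986 -0.0374  0.112 ]
c1 [0.7234 0.0892 0.1   ]
c2 [ 0.6816 -0.1608  0.1   ]
c4 [0.4902 0.1281 0.1   ]
[0.7233 0.0894] [128.  27.]
[ 0.6803 -0.167 ] [526.  86.]
[0.4866 0.1291] [129. 356.]
[ 0.4938 -0.0333] [332. 342.]
0.154 [331.83272917 211.94637429]
0.138 [331.66261844 206.32269048]
0.11 [331.41036511 197.98345737]
```

View pics/c1.png

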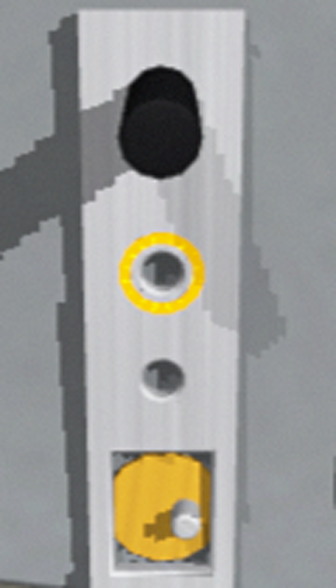

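The crop puts the knob top at (327.1,209.3), the disc centre at (328.2,341) and the pin head at (336.4,346.4), all in full-image pixels.

Run:
```python
from h import *
import pickle
p=pickle.load(open('w1.pkl','rb'))
k=back('w',(327.1,209.3),.154,p);d=back('w',(328.2,341),.103,p);q=back('w',(336.4,346.4),.112,p);print(k,d,q,q-d,np.hypot(*(q-d)[:2]))
rows([((.6125,-.0358,.21),-1.5,0,3),((.6125,-.0358,.138),-1.5,0,5)])
```

```text
[ 0.61315543 -0.03380146  0.154     ] [ 0.49695083 -0.03060382  0.103     ] [ 0.49744407 -0.03688534  0.112     ] [ 0.00049324 -0.00628152  0.009     ] 0.0063008518331283715
max [0.19 0.02 0.42 0.   0.01 0.03] 8
[[0.18,-0.02,0.42,0,0,-0.03],[0.19,-0.01,0.41,0,0.01,-0.02],[0.18,-0.02,0.42,0,0,-0.03],[0,0,0.36,0,0,0],[0,0,0.36,0,0,0],[0,0,0.36,0,0,0],[0,0,0.36,0,0,0],[0,0,0.36,0,0,0]]
```

Emit:
carry_out(
  commands=[
    [[0.18, 0, 0.42, 0, 0, 0], [0.18, 0, 0.42, 0, 0, 0], [0.18, 0, 0.42, 0, 0, 0], [0, 0, 0.36, 0, 0, 0], [0, 0, 0.36, 0, 0, 0], [0, 0, 0.36, 0, 0, 0], [0, 0, 0.36, 0, 0, 0], [0, 0, 0.36, 0, 0, 0], [0, 0, 0, 0, 0, 0]],
  ],
)

```text
clock: 2.57
position: [0.6101, -0.0403, 0.1167]
ee_rot: [1.0, -0.019, -0.002, 0.0]
ft_force: [0.2, -0.4, -0.2]
grip_width: 0.553
grasp_force: 0.0
```

Emit:
carry_out(
  commands=[
    [[0, 0, 0, 0, 0, 0], [0, 0, 0, 0, 0, 0], [0, 0, 0, 0, 0, 0], [0, 0, 0, 0, 0, 0], [0, 0, 0, 0, 0, 0], [0, 0, 0, 0, 0, 0]],
  ],
  hand=1,
  force=30,
)

```text
clock: 3.07
position: [0.6127, -0.0387, 0.1204]
ee_rot: [1.0, -0.018, 0.001, 0.0]
ft_force: [-2.7, -1.0, 6.8]
grip_width: 0.2
grasp_force: 31.1
```

Run:
```python
from h import *
o=get_obs();print(o['position'],o['ee_rot'],o['joint_velocities'])
g=np.array(o['position'])+[0,0,.019];y=-2
u=np.array([np.cos(np.radians(y)),np.sin(np.radians(y)),0])
def G(P,y,f):
    f=np.radians(f);u=np.array([np.cos(np.radians(y)),np.sin(np.radians(y)),0]);return P+u*(.2*np.cos(f)-.035*np.sin(f))+[0,0,.2*np.sin(f)+.035*np.cos(f)]
P=g-.2*u-[0,0,.035];print(P)
rows([(G(P,y,f),y,f,2) for f in (2,4,6,8,10,12)])
```

```text
[ 0.61273071 -0.03870463  0.1203839 ] [ 9.99834778e-01 -1.81570994e-02  7.70484471e-04  3.78292591e-04] [-0.00093824  0.00226349  0.00223232  0.000559   -0.00016772  0.00021378
 -0.00092914]
[ 0.41285255 -0.03172473  0.1043839 ]
max [0.01 0.   0.09 0.01 0.17 0.01] 12
[[-0.01,0,-0.09,0,0.16,-0.01],[-0.01,0,-0.08,0.01,0.16,0],[-0.01,0,-0.09,0,0.17,0],[0,0,-0.09,0,0.16,0],[-0.01,0,-0.09,0,0.17,0],[-0.01,0,-0.08,0,0.17,0],[-0.01,0,-0.09,0,0.16,0],[0,0,-0.09,0,0.17,0],[-0.01,0,-0.09,0,0.17,0],[-0.01,0,-0.08,0,0.16,0],[-0.01,0,-0.09,0,0.17,0],[0,0,-0.09,0,0.17,0]]
```

Emit:
carry_out(
  commands=[
    [[-0.01, 0, -0.09, 0, 0.17, 0], [-0.01, 0, -0.09, 0, 0.17, 0], [-0.01, 0, -0.09, 0, 0.17, 0], [0, 0, -0.09, 0, 0.17, 0], [-0.01, 0, -0.09, 0, 0.17, 0], [-0.01, 0, -0.09, 0, 0.17, 0], [-0.01, 0, -0.09, 0, 0.17, 0], [0, 0, -0.09, 0, 0.17, 0], [-0.01, 0, -0.09, 0, 0.17, 0], [-0.01, 0, -0.09, 0, 0.17, 0], [-0.01, 0, -0.09, 0, 0.17, 0], [0, 0, -0.09, 0, 0.17, 0], [0, 0, 0, 0, 0, 0], [0, 0, 0, 0, 0, 0]],
  ],
)

```text
clock: 4.23
position: [0.6041, -0.038, 0.162]
ee_rot: [0.994, -0.018, 0.107, 0.002]
ft_force: [-0.1, -1.0, -0.8]
grip_width: 0.2
grasp_force: 30.3
```

Run:
```python
from h import *
import pickle
o=get_obs();print(o['position'],o['ee_rot'],o['ft_force'],Ro.from_quat(o['ee_rot']).as_matrix()[:,0])
p=camera_params('wrist');cv2.imwrite('pics/w2.png',camera('wrist')[:,:,::-1]);pickle.dump(p,open('w2.pkl','wb'))
```

```text
[ 0.60412716 -0.03802431  0.16204602] [ 0.99413309 -0.01789303  0.10665303  0.00209231] [-0.14399231 -1.01457984 -0.81210657] [ 0.97660994 -0.03512981  0.21212948]
```

View pics/w2.png

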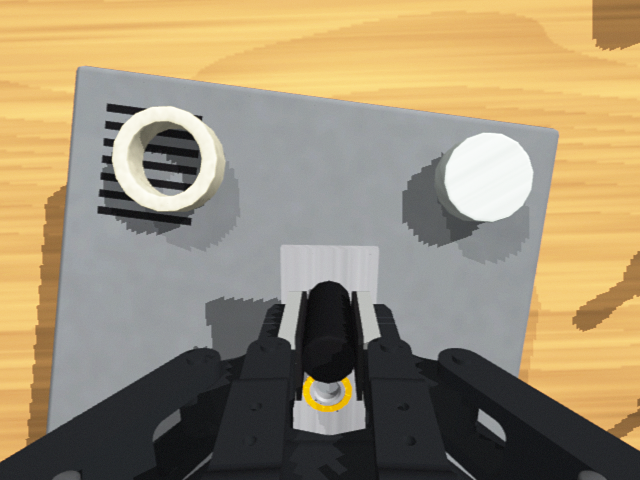

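The stay is lifted and held square: the knob runs from (328,285) to (328,375), and the ringed hole is visible at (327,393). Next is the swing.

```bash
cat >> h.py <<'E'
hinge=np.array([.478,.1155])
A=np.radians(-9.5);RC=np.array([[np.cos(A),-np.sin(A)],[np.sin(A),np.cos(A)]])
def piv(th): return hinge+RC@(.16*np.array([-np.sin(th),-np.cos(th)]))
def G(P,y,f):
    f=np.radians(f);u=np.array([np.cos(np.radians(y)),np.sin(np.radians(y)),0]);return np.r_[P,.103]+u*(.2*np.cos(f)-.035*np.sin(f))+[0,0,.2*np.sin(f)+.035*np.cos(f)]
def hole_cfg(h,f=0):
    """vent angle, yaw with ringed hole at xy h at pitch f"""
    from scipy.optimize import brentq
    th=brentq(lambda t:np.linalg.norm(h-piv(t))-.155*np.cos(np.radians(f)),.3,1.2);e=h-piv(th)
    return th,np.degrees(np.arctan2(e[1],e[0]))
E
python3 - <<'E'
from h import *
o=get_obs();p=np.array(o['position']);R=Ro.from_quat(o['ee_rot']).as_matrix();g=p-.019*R[:,2];print(g)
print(G(piv(.27),-2,12.2),piv(.27))
pin=np.array([.4955,-.0375]);th1,y1=hole_cfg(pin,10);print(th1,y1)
# keep measured offset at the start, blend out
off=g-G(piv(.27),-2.1,12.2);w=[]
for s in np.linspace(0,1,7)[1:]:
    th=.27+(th1-.27)*s;w.append((G(piv(th),-2.1+(y1+2.1)*s,12.2+(10-12.2)*s)+off*(1-s),-2.1+(y1+2.1)*s,12.2+(10-12.2)*s,3))
print(off);rows(w)
E
```

```text
[ 0.60016098 -0.03785158  0.18040073]
[ 0.5984296  -0.03610893  0.17947452] [ 0.41045737 -0.0295448 ]
0.7349752390505112 -20.573314493852536
[ 0.00174312 -0.00141459  0.00092621]
max [0.1  0.05 0.01 0.04 0.03 0.17] 18
[[-0.1,0.04,-0.01,-0.04,-0.02,0.17],[-0.09,0.04,-0.01,-0.03,-0.02,0.17],[-0.09,0.05,-0.01,-0.04,-0.02,0.17],[-0.1,0.04,-0.01,-0.03,-0.02,0.17],[-0.09,0.04,0,-0.04,-0.02,0.16],[-0.1,0.04,-0.01,-0.03,-0.03,0.17],[-0.09,0.04,-0.01,-0.03,-0.02,0.17],[-0.1,0.03,0,-0.04,-0.02,0.17],[-0.09,0.04,-0.01,-0.03,-0.02,0.16],[-0.09,0.04,-0.01,-0.03,-0.02,0.17],[-0.09,0.03,0,-0.03,-0.02,0.17],[-0.09,0.04,-0.01,-0.04,-0.02,0.17],[-0.09,0.03,0,-0.03,-0.02,0.17],[-0.1,0.04,-0.01,-0.03,-0.02,0.17],[-0.09,0.04,0,-0.03,-0.02,0.16],[-0.09,0.03,-0.01,-0.03,-0.02,0.17],[-0.09,0.03,0,-0.03,-0.02,0.17],[-0.09,0.03,-0.01,-0.03,-0.02,0.17]]
```

Emit:
carry_out(
  commands=[
    [[-0.1, 0.04, -0.01, -0.04, -0.02, 0.17], [-0.09, 0.04, -0.01, -0.03, -0.02, 0.17], [-0.09, 0.05, -0.01, -0.04, -0.02, 0.17], [-0.1, 0.04, -0.01, -0.03, -0.02, 0.17], [-0.09, 0.04, 0, -0.04, -0.02, 0.16], [-0.1, 0.04, -0.01, -0.03, -0.03, 0.17], [-0.09, 0.04, -0.01, -0.03, -0.02, 0.17], [-0.1, 0.03, 0, -0.04, -0.02, 0.17], [-0.09, 0.04, -0.01, -0.03, -0.02, 0.16], [-0.09, 0.04, -0.01, -0.03, -0.02, 0.17], [-0.09, 0.03, 0, -0.03, -0.02, 0.17], [-0.09, 0.04, -0.01, -0.04, -0.02, 0.17], [-0.09, 0.03, 0, -0.03, -0.02, 0.17], [-0.1, 0.04, -0.01, -0.03, -0.02, 0.17], [-0.09, 0.04, 0, -0.03, -0.02, 0.16], [-0.09, 0.03, -0.01, -0.03, -0.02, 0.17], [-0.09, 0.03, 0, -0.03, -0.02, 0.17], [-0.09, 0.03, -0.01, -0.03, -0.02, 0.17], [0, 0, 0, 0, 0, 0], [0, 0, 0, 0, 0, 0]],
  ],
)

```text
clock: 5.95
position: [0.5338, -0.0515, 0.1531]
ee_rot: [0.98, -0.178, 0.085, 0.015]
ft_force: [-1.5, -0.1, -0.3]
grip_width: 0.201
grasp_force: 30.4
```

Run:
```python
from h import *
import pickle
o=get_obs();R=Ro.from_quat(o['ee_rot']).as_matrix();g=np.array(o['position'])-.019*R[:,2];print(g,R[:,0],o['ft_force'])
th1,y1=hole_cfg(np.array([.4955,-.0375]),10);print(G(piv(th1),y1,10))
p=camera_params('wrist');w=camera('wrist')[:,:,::-1];cv2.imwrite('pics/w3.png',w);pickle.dump(p,open('w3.pkl','wb'))
s=camera('scene')[:,:,::-1];cv2.imwrite('pics/s3.png',s);t=camera('top')[:,:,::-1];cv2.imwrite('pics/t3.png',t)
r=lambda i,f:cv2.resize(i,None,fx=f,fy=f,interpolation=cv2.INTER_CUBIC)
a=r(w[340:440,270:390],4);b=r(s[190:290,235:335],4)[:400]
c=cv2.resize(t[170:300,280:410],(200,200));d=np.zeros((200,880,3),np.uint8);d[:,:200]=c
cv2.imwrite('pics/m3.png',cv2.resize(np.vstack([np.hstack([a,b]),d]),(800,545)))
```

```text
[ 0.53069101 -0.05039206  0.17185699] [ 0.92226256 -0.3460985   0.17218479] [-1.49462837 -0.09604367 -0.26031343]
[ 0.53129993 -0.05093728  0.17219791]
```

View pics/m3.png

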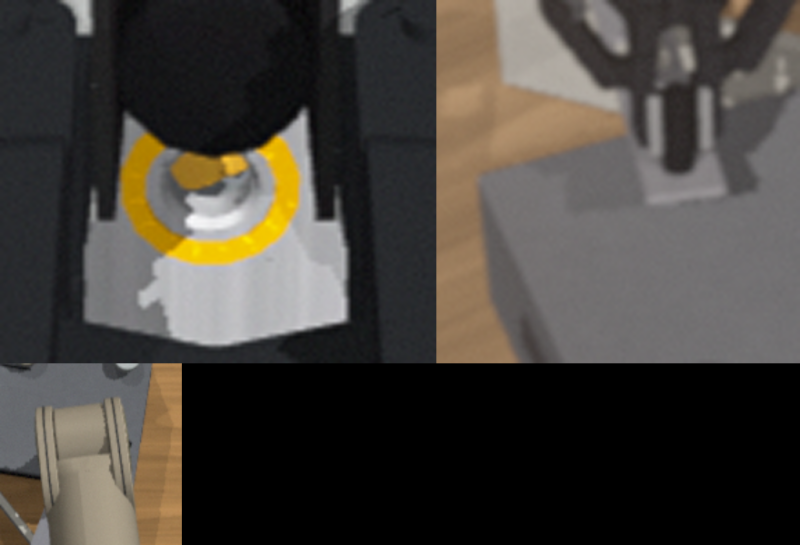

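In the wrist crop the ringed hole is centred at about (211,182), with brass and a pale shape visible through it. I'll overlay the model's predicted hole and pin on an enlarged crop.

```bash
cat > ov.py <<'E'
from h import *
import pickle,sys
n,x0,y0,w,h,f,pitch=sys.argv[1],*map(float,sys.argv[2:8])
p=pickle.load(open(n+'.pkl','rb'));i=cv2.imread(f'pics/{n}.png')
x0,y0,w,h=map(int,(x0,y0,w,h));c=cv2.resize(i[y0:y0+h,x0:x0+w],None,fx=f,fy=f,interpolation=cv2.INTER_CUBIC);raw=c.copy()
# tool-relative hole: hole underside is 45mm back, 35mm below grasp along tool axes (TCP from wrist at capture)
g,R=pickle.load(open(n+'_g.pkl','rb'))
a=np.linspace(0,2*np.pi,60)
def circ(C,r,ex,ey,col):
    P=np.array([(proj('w',C+r*(np.cos(t)*ex+np.sin(t)*ey),p)-[x0,y0]+.5)*f for t in a]);cv2.polylines(c,[P.astype(np.int32)],True,col,1);return P.mean(0).round(1)
x,y,z=R.T
H=g-.045*x+.035*z
print('hole top',circ(H-.005*z,.00525,x,y,(0,0,255)),'hole bottom',circ(H,.00525,x,y,(255,0,255)))
pin=np.array([.4955,-.0375]);e=np.eye(3)
print('head',circ(np.r_[pin,.112],.004,e[0],e[1],(0,255,0)),'base',circ(np.r_[pin,.103],.004,e[0],e[1],(255,255,0)),'disc',circ(np.r_[pin+[0,.006],.103],.017,e[0],e[1],(255,0,0)))
s=np.hstack([raw,c]);print(s.shape);cv2.imwrite(f'pics/{n}o.png',s)
print('px/mm',[(proj('w',H-.005*z+.001*v,p)-proj('w',H-.005*z,p))*f for v in e])
E
python3 - <<'E'
from h import *
import pickle
o=get_obs();R=Ro.from_quat(o['ee_rot']).as_matrix();pickle.dump((np.array(o['position'])-.019*R[:,2],R),open('w3_g.pkl','wb'))
E
python3 ov.py w3 295 370 65 60 6 10
```

```text
hole top [217.1 128.1] hole bottom [216.8  86.2]
head [219.4 -17.9] base [218.8 -61.6] disc [153.8 -41.6]
(360, 780, 3)
px/mm [array([ -4.70004783, -11.95174082]), array([-12.55182266,   4.47698273]), array([0.06526805, 6.54647504])]
```

View pics/w3o.png

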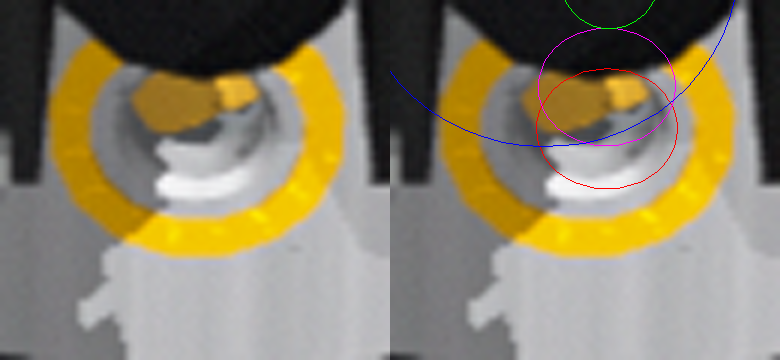

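```bash
cat > go.py <<'E'
from h import *
import sys
x,y,f,n=map(float,sys.argv[1:5])
o=get_obs();R=Ro.from_quat(o['ee_rot']).as_matrix();g=np.array(o['position'])-.019*R[:,2]
th,yw=hole_cfg(np.array([x,y]),f);print('th,yaw',th,yw,'now',g,np.degrees(np.arctan2(R[1,0],R[0,0])),np.degrees(np.arcsin(R[2,0])),'to',G(piv(th),yw,f))
rows([(G(piv(th),yw,f),yw,f,int(n))])
E
python3 go.py .496 -.039 5 8
```

```text
th,yaw 0.7405320278324954 -21.20011058507858 now [ 0.53095543 -0.0504518   0.1718139 ] -20.552830400554903 9.925275449298766 to [ 0.53495088 -0.05410814  0.15529796]
max [0.01 0.01 0.06 0.01 0.11 0.02] 8
[[0,0.01,0.05,0,-0.1,0.01],[0,0,0.06,0,-0.11,0.02],[0.01,0.01,0.05,-0.01,-0.1,0.01],[0,0.01,0.05,0,-0.1,0.01],[0,0,0.06,0,-0.1,0.02],[0.01,0.01,0.05,0,-0.11,0.01],[0,0,0.05,0,-0.1,0.01],[0.01,0.01,0.06,-0.01,-0.1,0.02]]
```

Emit:
carry_out(
  commands=[
    [[0, 0.01, 0.05, 0, -0.1, 0.01], [0, 0, 0.06, 0, -0.11, 0.02], [0.01, 0.01, 0.05, 0, -0.1, 0.01], [0, 0.01, 0.05, 0, -0.1, 0.01], [0, 0, 0.06, 0, -0.1, 0.02], [0.01, 0.01, 0.05, 0, -0.11, 0.01], [0, 0, 0.05, 0, -0.1, 0.01], [0.01, 0.01, 0.06, 0, -0.1, 0.02], [0, 0, 0, 0, 0, 0], [0, 0, 0, 0, 0, 0]],
  ],
)

```text
clock: 6.93
position: [0.5373, -0.055, 0.1366]
ee_rot: [0.982, -0.184, 0.044, 0.007]
ft_force: [-1.4, -0.5, -0.1]
grip_width: 0.201
grasp_force: 30.4
```

```bash
cat > snap.py <<'E'
from h import *
import pickle,sys
n=sys.argv[1];o=get_obs();R=Ro.from_quat(o['ee_rot']).as_matrix();g=np.array(o['position'])-.019*R[:,2];pickle.dump((g,R),open(n+'_g.pkl','wb'))
print(g,o['ft_force'],np.degrees(np.arctan2(R[1,0],R[0,0])),np.degrees(np.arcsin(R[2,0])))
p=camera_params('wrist');pickle.dump(p,open(n+'.pkl','wb'));cv2.imwrite(f'pics/{n}.png',camera('wrist')[:,:,::-1])
E
python3 snap.py w4; python3 ov.py w4 295 370 65 60 6 5
```

```text
[ 0.53570777 -0.05445767  0.15549777] [-1.44189412 -0.4635703  -0.0838337 ] -21.243897688837777 5.0767021549296185
hole top [216.8 132.1] hole bottom [216.5  90.1]
head [201.2  79.9] base [201.6  20.4] disc [132.8  40.7]
(360, 780, 3)
px/mm [array([ -4.84671375, -11.35526419]), array([-12.50162229,   4.38778819]), array([0.03709627, 7.63035876])]
```

View pics/w4o.png

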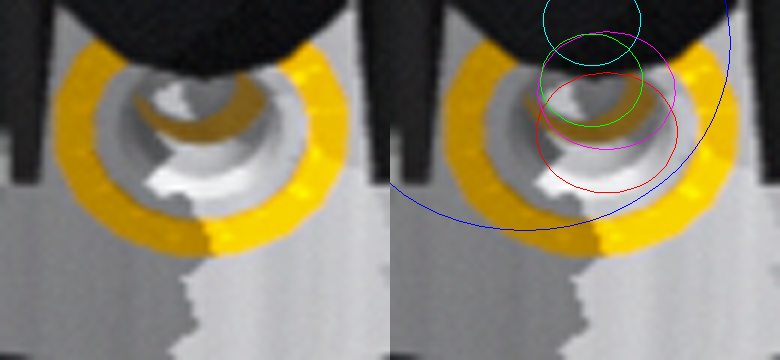

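The pin head is visible inside the hole at about (196,82), against the hole's bottom rim centre at (200,86). Allowing for the remaining descent, the hole must shift about (-1.7,+1.0) mm.

```bash
python3 go.py .495 -.0383 3.7 6
```

```text
th,yaw 0.7511163851317153 -21.415709502905806 now [ 0.53570528 -0.05444134  0.15566135] -21.241125689614176 5.102040950989065 to [ 0.534703   -0.053872    0.15083351]
max [0.01 0.   0.02 0.01 0.04 0.01] 6
[[-0.01,0,0.02,0,-0.04,0],[-0.01,0,0.02,-0.01,-0.04,0.01],[-0.01,0,0.02,0,-0.04,0],[0,0,0.02,0,-0.04,0.01],[-0.01,0,0.02,-0.01,-0.03,0],[-0.01,0,0.02,0,-0.04,0.01]]
```

Emit:
carry_out(
  commands=[
    [[-0.01, 0, 0.02, 0, -0.04, 0], [-0.01, 0, 0.02, 0, -0.04, 0.01], [-0.01, 0, 0.02, 0, -0.04, 0], [0, 0, 0.02, 0, -0.04, 0.01], [-0.01, 0, 0.02, 0, -0.03, 0], [-0.01, 0, 0.02, 0, -0.04, 0.01], [0, 0, 0, 0, 0, 0], [0, 0, 0, 0, 0, 0]],
  ],
)

```text
clock: 7.65
position: [0.5358, -0.0544, 0.1318]
ee_rot: [0.982, -0.186, 0.032, 0.005]
ft_force: [2.1, -0.9, -0.2]
grip_width: 0.2
grasp_force: 30.4
```

```bash
python3 snap.py w5; python3 ov.py w5 295 370 65 60 6 4
```

```text
[ 0.53460092 -0.05395035  0.15072857] [ 2.05144226 -0.91575542 -0.16257769] -21.419617176114066 3.713667394228179
hole top [217.6 132.1] hole bottom [217.3  90. ]
head [204.6  81.1] base [204.8  17.8] disc [134.6  38.3]
(360, 780, 3)
px/mm [array([ -4.88303053, -11.17264815]), array([-12.48655225,   4.35207944]), array([0.03655632, 7.91795638])]
```

View pics/w5o.png

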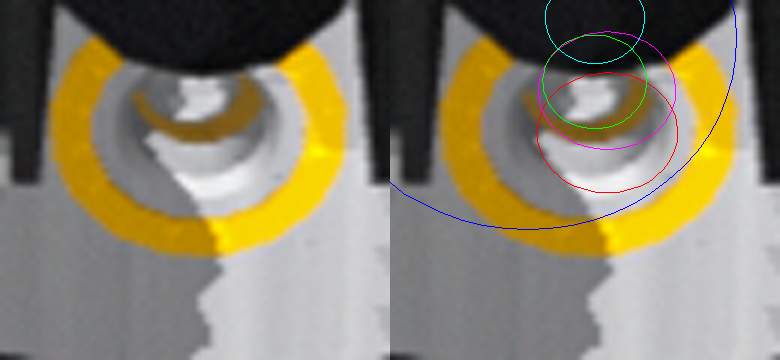

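The pin head is now at about (195,84) and the hole rim centre at (199,82), so they are aligned within half a millimetre. I'll descend gently.

```bash
python3 go.py .495 -.0383 2.5 6
```

```text
th,yaw 0.7523982741599397 -21.454972759532307 now [ 0.53461418 -0.05395826  0.15077315] -21.420500131108916 3.721263843883653 to [ 0.53542099 -0.05418557  0.14669057]
max [0.   0.   0.02 0.01 0.04 0.01] 6
[[0,0,0.02,0,-0.03,0],[0,0,0.01,-0.01,-0.04,0],[0,0,0.02,0,-0.03,0],[0,0,0.02,-0.01,-0.04,0],[0,0,0.02,0,-0.03,0],[0,0,0.01,0,-0.03,0.01]]
```

Emit:
carry_out(
  commands=[
    [[0, 0, 0.02, 0, -0.03, 0], [0, 0, 0.01, 0, -0.04, 0], [0, 0, 0.02, 0, -0.03, 0], [0, 0, 0, 0, 0, 0]],
  ],
)

```text
clock: 8.03
position: [0.5358, -0.0545, 0.1296]
ee_rot: [0.982, -0.186, 0.027, 0.004]
ft_force: [1.7, -0.3, 0.4]
grip_width: 0.202
grasp_force: 30.4
```

Emit:
carry_out(
  commands=[
    [[0, 0, 0.02, 0, -0.04, 0], [0, 0, 0.02, 0, -0.03, 0], [0, 0, 0.01, 0, -0.03, 0.01], [0, 0, 0, 0, 0, 0], [0, 0, 0, 0, 0, 0]],
  ],
)

```text
clock: 8.45
position: [0.5359, -0.0545, 0.1277]
ee_rot: [0.982, -0.186, 0.022, 0.003]
ft_force: [1.7, -1.2, -0.7]
grip_width: 0.197
grasp_force: 30.4
```

```bash
python3 go.py .495 -.0383 1.2 6; python3 go.py .495 -.0383 0.2 10
```

```text
th,yaw 0.7532275263209482 -21.48036903859286 now [ 0.53509484 -0.05420361  0.14668736] -21.478389151825624 2.5010027266049812 to [ 0.53618318 -0.05450619  0.14218081]
max [0.01 0.   0.02 0.01 0.04 0.  ] 6
[[0,0,0.02,0,-0.04,0],[0,0,0.02,-0.01,-0.03,0],[0.01,0,0.02,0,-0.04,0],[0,0,0.02,0,-0.03,0],[0,0,0.01,-0.01,-0.04,0],[0,0,0.02,0,-0.04,0]]
th,yaw 0.7534689631434227 -21.487762715420377 now [ 0.53509484 -0.05420361  0.14668736] -21.478389151825624 2.5010027266049812 to [ 0.53675838 -0.05473876  0.13869792]
max [0.01 0.   0.02 0.01 0.04 0.  ] 10
[[0,0,0.02,0,-0.04,0],[0,0,0.02,0,-0.04,0],[0,0,0.02,-0.01,-0.04,0],[0.01,0,0.02,0,-0.03,0],[0,0,0.02,0,-0.04,0],[0,0,0.02,0,-0.04,0],[0,0,0.02,-0.01,-0.04,0],[0,0,0.02,0,-0.04,0],[0.01,0,0.02,0,-0.04,0],[0,0,0.02,0,-0.03,0]]
```

Emit:
carry_out(
  commands=[
    [[0, 0, 0.02, 0, -0.04, 0], [0, 0, 0.02, 0, -0.04, 0], [0, 0, 0.02, 0, -0.04, 0], [0.01, 0, 0.02, 0, -0.03, 0], [0, 0, 0, 0, 0, 0]],
  ],
)

```text
clock: 8.87
position: [0.5362, -0.0546, 0.1243]
ee_rot: [0.982, -0.186, 0.014, 0.001]
ft_force: [0.8, 0.2, -0.1]
grip_width: 0.198
grasp_force: 30.4
```

Emit:
carry_out(
  commands=[
    [[0, 0, 0.02, 0, -0.04, 0], [0, 0, 0.02, 0, -0.04, 0], [0, 0, 0, 0, 0, 0], [0, 0, 0, 0, 0, 0]],
  ],
)

```text
clock: 9.2
position: [0.5363, -0.0546, 0.1229]
ee_rot: [0.982, -0.186, 0.01, 0.001]
ft_force: [1.1, -0.2, -1.1]
grip_width: 0.204
grasp_force: 30.4
```

Emit:
carry_out(
  commands=[
    [[0, 0, 0.02, 0, -0.04, 0], [0, 0, 0.02, 0, -0.04, 0], [0, 0, 0, 0, 0, 0], [0, 0, 0, 0, 0, 0]],
  ],
)

```text
clock: 9.53
position: [0.5365, -0.0547, 0.1214]
ee_rot: [0.982, -0.186, 0.006, -0.0]
ft_force: [0.5, -1.3, -0.6]
grip_width: 0.202
grasp_force: 30.4
```

Emit:
carry_out(
  commands=[
    [[0, 0, 0.01, 0, -0.02, 0], [0, 0, 0, 0, 0, 0], [0, 0, 0, 0, 0, 0]],
  ],
)

```text
clock: 9.78
position: [0.5365, -0.0546, 0.121]
ee_rot: [0.982, -0.186, 0.005, -0.0]
ft_force: [0.5, -0.2, 0.1]
grip_width: 0.2
grasp_force: 30.4
```

Emit:
carry_out(
  commands=[
    [[0, 0, 0.01, 0, 0, 0], [0, 0, 0, 0, 0, 0], [0, 0, 0, 0, 0, 0], [0, 0, 0, 0, 0, 0]],
  ],
)

```text
clock: 10.12
position: [0.5365, -0.0547, 0.1208]
ee_rot: [0.982, -0.186, 0.005, -0.0]
ft_force: [0.2, -0.1, 2.3]
grip_width: 0.205
grasp_force: 30.8
```

Emit:
carry_out(
  commands=[
    [[0, 0, 0, 0, 0, 0], [0, 0, 0, 0, 0, 0], [0, 0, 0, 0, 0, 0], [0, 0, 0, 0, 0, 0], [0, 0, 0, 0, 0, 0], [0, 0, 0, 0, 0, 0]],
  ],
  hand=-0.1,
)

```text
clock: 10.62
position: [0.5365, -0.0546, 0.1206]
ee_rot: [0.982, -0.186, 0.005, -0.0]
ft_force: [-0.5, -0.4, -0.0]
grip_width: 0.548
grasp_force: 0.0
```

Emit:
carry_out(
  commands=[
    [[0, 0, -0.3, 0, 0, 0], [0, 0, -0.5, 0, 0, 0], [0, 0, -0.5, 0, 0, 0], [0, 0, -0.5, 0, 0, 0], [0, 0, -0.5, 0, 0, 0], [0, 0, -0.5, 0, 0, 0], [0, 0, 0, 0, 0, 0], [0, 0, 0, 0, 0, 0]],
  ],
)

```text
clock: 11.28
position: [0.5361, -0.0545, 0.2344]
ee_rot: [0.982, -0.186, 0.006, -0.0]
ft_force: [0.4, -0.3, -0.6]
grip_width: 0.549
grasp_force: 0.0
```

```bash
python3 snap.py w6; python3 -c "
import cv2
i=cv2.imread('pics/w6.png');cv2.imwrite('pics/w6b.png',cv2.resize(i[130:430,200:500],(600,600),interpolation=cv2.INTER_CUBIC))"
```

```text
[ 0.53582637 -0.05442035  0.25344631] [ 0.44494189 -0.25399847 -0.62205013] -21.470739818801967 0.6956416201896979
```

View pics/w6b.png

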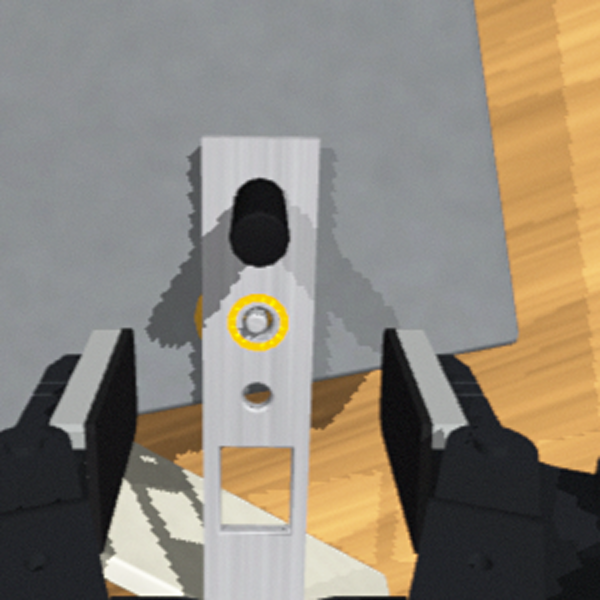

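The picture shows the pin head standing inside the yellow ring at (258,321), with the stay flat and released.

```bash
python3 -c "
from workcell import *
print(hand_in())"
```

```text
the job is handed in; nothing more can be done
None
```

The yellow-ringed hole is over the pin with the stay flat on the brass disc, the gripper is open and clear, and the job was handed in about 11 s into the run; no verdict was shown.

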